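# Slide a carving over the step into the holding jig

### The job

Slide the half-finished lotus carving on its base from the infeed board into the carving jig without ever lifting it clear: tip its leading edge up over the step so that it rests on the jig's plate while its tail is still on the board, then slide it on, flat, between the side rails and under their steel lips until it meets the pad of the end stop, whose setting has to be felt for. Press it home against the pad with about 10 N for half a second, never ramming, jamming or tipping it over, then let go and leave it there, flat and square; leave the other things on the bench alone.

Things in the scene. Friction and masses are not known exactly. Their poses are not given: they have to be found in the camera images.
- carving: The work: a plain wooden lotus-bud carving in one piece with its base, 0.35 to 0.7 kg. Base 120 (its x, travel direction) x 90 x 18 mm high, so front and tail edges are at x = +60 and -60 mm. Origin: centre of the base's underside; z up; +x towards the jig (within 0.25 rad at the start, standing flat on the infeed board, 15 to 60 mm short of the step, up to 25 mm off the jig's centre line).
- grip_block (a point): Centre of the 36 x 36 mm square waste block on top of the carving, to be gripped from above: it spans 105 to 147 mm above the underside, its centre 126 mm, on the carving's z axis; same axes as the carving. Below it a 26 mm neck widens into the bud, up to 98 mm wide over its petals.
- jig: The fixed jig: a plywood plate 200 mm long (its x) x 150 wide, top 30 mm above the table. Origin: on the table below the middle of the step edge, where the plate begins; +x is the direction of travel into it (world +y, give or take 0.35 rad), z up. Fully home, the carving's origin is at x = 66 to 88 (as the stop's pad is set), y = 0, z = 30 mm. Rails and lips are lower than 30 mm above the plate.
- stop: The jig's end stop: a fixed block 22 x 90 x 34 mm on the plate, with a stiff adjustable pad (80 wide, 26 high) on its near side that the base must meet. Origin: middle of the block's near lower edge, jig x = 162 mm; axes as the jig's. The pad's face stands 14 to 36 mm in front of it, set differently each time and not measured: feel for it. Contact is hard: a few mm too far rams it.
- step_edge (a point): Middle of the jig plate's near top edge (the step), 30 mm above the table; axes as the jig's. The edge is rounded by 2 mm.
- board: The fixed infeed board, pale wood, 220 x 200 mm, lined up with the jig and ending 2 mm short of the step (x = -222 to -2 mm in its own frame, whose axes lie over the jig's). Its top face is 24 mm above its origin and lies 4 to 8 mm below the jig's plate; how much differs each time.
- board_top (a point): Centre of the infeed board's top face.
- mallet: Bystander: wooden carver's mallet lying down, 230 mm long. Origin: on the table under the joint of head and handle.
- gouge: Bystander: gouge lying down, wooden handle, steel blade, 230 mm long. Origin: underside, near the middle.
- wax_tin: Bystander: round aluminium tin, 74 mm across, 45 mm high. Origin: centre of its underside.
- offcut: Bystander: plain block of wood, 90 x 60 x 35 mm. Origin: centre of its underside.
- rail_mouth (a point): Middle of the plate's top between the ends of the parallel side rails, x = 62 mm in the jig's frame, axes as the jig's. The wooden rails, 21 mm high, stand 94 mm apart from here to jig x = 172; flared lead-ins widen from here back to about 110 mm apart at jig x = 24.
- lip_mouth (a point): Middle of the gap where the steel lips on the rails begin, on the plate's top, x = 95 mm in the jig's frame, axes as the jig's. The lips run on to jig x = 150, overhang inwards to y = +-39 mm, and their underside is 21 mm above the plate: the 18 mm base passes under with 3 mm to spare if flat.
There are look-alikes about, which are no part of the job. Several things have the shape of the jig; the one meant has the colours described above.

How it is judged:
On the way, in this order (a step that is already met when the one before it is completed fails the run):
1. the carving bears on the jig's plate in front while its tail still bears on the infeed board (contact force between carving and jig above 0.3 N and contact force between carving and board above 0.3 N and x of carving in the frame of jig above -0.057 m and angle between carving's own z axis and vertical above 0.02 rad), for 0.1 s.
2. the carving, flat under the lips, is pressed against the end stop with more than 5 N for 0.3 s (contact force between carving and stop above 5 N and x of carving in the frame of jig above 0.0635 m and angle between carving's own z axis and vertical below 0.04 rad), for 0.3 s.
At the end, for the whole second after the job is handed in: The carving rests still and flat on the jig's plate (tilt under 0.02 rad, underside within 2 mm of the plate), under the lips where it was pressed home (its origin more than 63.5 mm past the step edge), square to the jig within 2 degrees (x of carving in the frame of jig above 0.0635 m and z of carving in the frame of jig below 0.032 m and angle between carving's own z axis and vertical below 0.02 rad and angle between the x axis of carving and the x axis of jig, either way round below 0.035 rad and linear speed of carving below 0.01 m/s); the robot touches nothing.
It fails at once if the carving is rammed or jammed: more than 50 N between it and the jig (contact force between carving and jig above 50 N).
It fails at once if the carving is rammed against the end stop (its pad included): more than 20 N (contact force between carving and stop above 20 N).
It fails at once if the carving is tipped by more than 0.25 rad (angle between carving's own z axis and vertical above 0.25 rad).
It fails at once if the carving is lifted clear: the middle of its underside more than 15 mm above the jig's plate (z of carving in the frame of jig above 0.045 m).
It fails at once if a bystander is moved by more than 20 mm (distance of any of mallet, gouge, wax_tin, offcut from where it was at the start of the episode above 0.02 m).
It also fails if it takes over 72 s, if anything falls off the work surface, if the arm or the gripper's body presses on something with over 40 N, if the wrist force passes 120 N, or if a joint passes its speed limit or range.

### The arm

A 6-joint arm with a two-finger parallel gripper is mounted at the origin on the work surface. World frame = base frame: x ahead of the robot, y to its left, z up, the work surface at z = 0. Lengths are in m, angles in rad, forces in N, time in s.
With the tool pointing down it reaches from about 0.275 to 0.85 m from the base axis. Payload 19 kg.
Tool frame: the origin (TCP) lies at the very end of the fingers, on their centre line; the grasp point (between the pads) lies tcp_to_grasp behind it (tcp_to_grasp is the distance from the TCP to the grasp point, in m); z points along the fingers, y is the direction in which the jaws open and shut (so a half turn about z gives the same grasp; the last joint's range is limited). The gripper opens to 85 mm and grips with 20 to 120 N. Pads are 22 mm wide; open, the fingers measure 114 mm over their backs; the gripper's body (76 mm by 85 mm) begins 54 mm behind the grasp point. The pads swing forward as they close: fully open they stand 13 mm farther back than shut.
Start: joints at [1.001, 0.15, 1.437, -0, 1.554, -0.134], TCP at [0.243, 0.521, 0.231] pointing down, gripper open.
Joint ranges: [-2.8, 2.8], [-0.68, 2.1], [0.12, 2.68], [-1.39, 4.53], [0.16, 2.79], [-2.81, 2.81]. Speed limits (rad/s): [1.89, 1.89, 2.22, 3.01, 3.01, 3.01].

### API

Orientations are given as a rotation vector (axis times angle).
In Python, from rig import * gives the robot as it stands. Calls block until the motion is done:
- move_to(position, orientation): joint-space move of the TCP to a pose.
- move_straight(position, orientation=None, vel=0.15): straight line of the TCP; orientation=None keeps the orientation; vel is the mean speed in m/s.
- move_joints(angles): joint-space move.
- gripper_to(opening, strength=None): opening from 0.0 (shut) to 1.0 (fully open); strength is the grip in N (None keeps the last); returns when the fingers have stopped.
- wait(seconds).
- solve_ik(position, orientation): joint angles nearest the present ones, or None.
- get_state(): the state.
- snapshot(name): name is "scene" or "top"; returns a dict with "image" (480x640x3 uint8, red, green, blue), "fx", "fy", "cx", "cy" (pixels), "R" (3x3) and "t" (3): a world point X has camera coordinates R X + t. Camera axes: x right, y down, z forward; pixel columns grow to the right and rows downward; lengths in m; the calibration is good to about 2 mm. A picture is of the moment at which its call begins. There is no depth.
A pose or a line that the arm cannot do raises MotionError and nothing moves.
- hand_in(): hands the job in, once; it reports no verdict.
The state is a dict: "clock": time; "joint_pos": joint angles; "dq": joint speeds; "joint_torque": joint torques, N m; "tool_pos": TCP position; "orientation": TCP orientation; "ft_force": force on the tool from outside, world axes, zero at the start; "ft_torque": the same for the moment, N m; "gripper_width": opening from 0.0 (shut) to 1.0 (fully open).
Only numpy, scipy, OpenCV 4.12 (cv2) and the standard library are available. Lean on these libraries where they do the work, as an engineer would, in place of code of your own. Each camera call takes 0.05 s, during which the arm holds its last target. There are 200 camera calls.

## Working session

There is one attempt and no reset: what is moved stays moved. The work goes in short steps, each a Python script; the robot and the scene stay as the last script left them, time stands still between calls to the robot, and variables do not carry over. Pictures are saved under pics/ and viewed, about 8 in all and at most 12, crops included, and the job is handed in when it is done.

```bash
ls; mkdir -p pics; python3 - <<'E'
from rig import *
import cv2,numpy as np,pickle
s=get_state(); print(s)
d={}
for n in("scene","top"):
    p=snapshot(n); d[n]=p; cv2.imwrite(f"pics/{n}0.png",p["image"][:,:,::-1]); print(n,p["fx"],p["cx"],p["cy"],np.round(p["R"],3).tolist(),p["t"], (-np.array(p["R"]).T@p["t"]))
pickle.dump(d,open("d0.pkl","wb"))
E
```

```text
pics
{'clock': 0.0, 'joint_pos': array([ 1.00097438e+00,  1.50936676e-01,  1.43804246e+00, -2.91937668e-05,
        1.55377564e+00, -1.33995444e-01]), 'dq': array([ 0.00063122, -0.00186357, -0.00033834,  0.00050152,  0.00086634,
        0.00027188]), 'joint_torque': array([-1.03023162e-03, -7.13086581e+01, -5.70860767e+01, -2.53616772e-04,
        9.24677151e-03, -1.44877663e-04]), 'tool_pos': array([0.24263028, 0.52102663, 0.23069786]), 'orientation': array([-6.79107823e-01, -3.06693160e+00,  1.72917957e-03]), 'ft_force': array([ 0.99830828, -0.05268513, -1.26001651]), 'ft_torque': array([ 0.00958653,  0.01205205, -0.01890114]), 'gripper_width': 1.00513508808703}
scene 517.286762825358 317.556499972981 245.03449108472785 [[-0.422, 0.906, 0.014], [0.519, 0.254, -0.816], [-0.743, -0.338, -0.578]] [ 0.16522576 -0.19433574  1.64889392] [1.39621204 0.45623624 0.79142752]
top 438.00425615539876 313.0798544549497 235.69874885884346 [[-0.02, -1.0, 0.012], [-0.996, 0.019, -0.092], [0.091, -0.014, -0.996]] [0.05356147 0.53920088 0.97014765] [0.4491964  0.05689658 1.0147799 ]
```

View pics/top0.png

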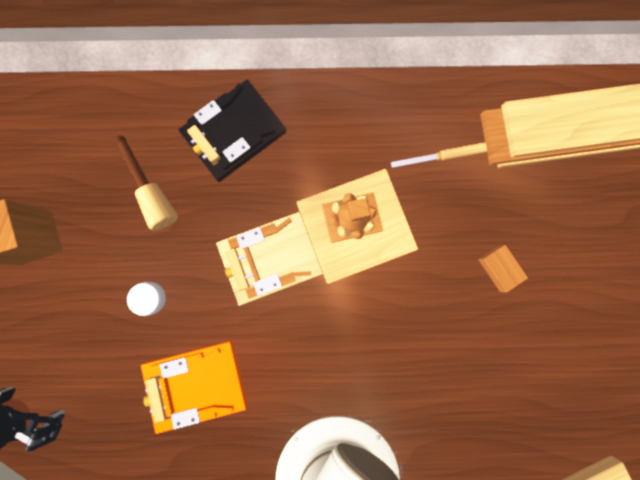

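View pics/scene0.png

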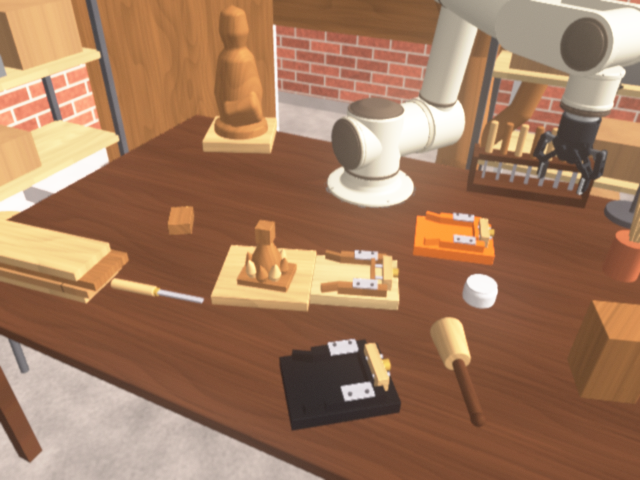

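The top view shows three jig shapes: black (232,130), orange (193,388) and plywood (270,258). The plywood one fits, because it has plywood colours and the pale infeed board with the carving (355,218) lines up with it. I'll confirm that in an enlarged crop.

```bash
python3 - <<'E'
import cv2
a=cv2.imread("pics/top0.png")[160:315,210:425]
b=cv2.imread("pics/scene0.png")[210:315,205:410]
a=cv2.resize(a,None,fx=3.7,fy=3.7,interpolation=2); cv2.imwrite("pics/c1.png",a)
b=cv2.resize(b,None,fx=3.9,fy=3.9,interpolation=2); cv2.imwrite("pics/c2.png",b)
E
```

```text
(no output)
```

View pics/c1.png

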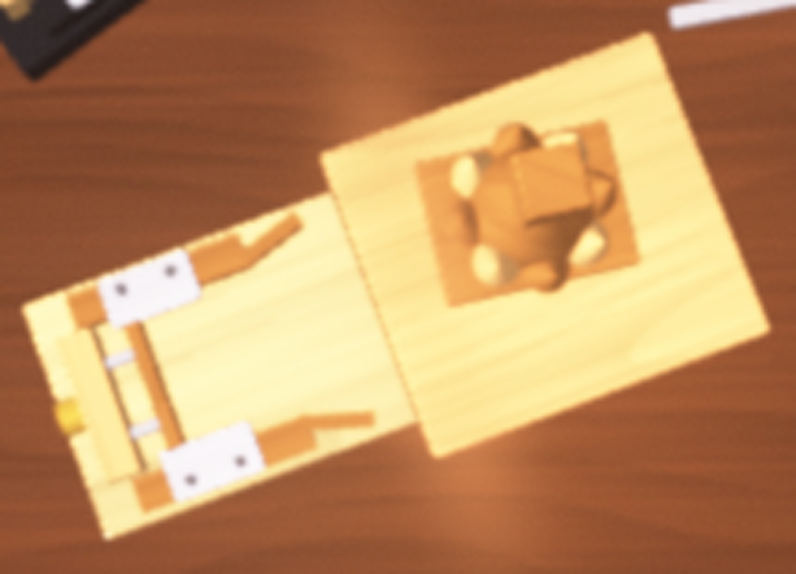

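View pics/c2.png

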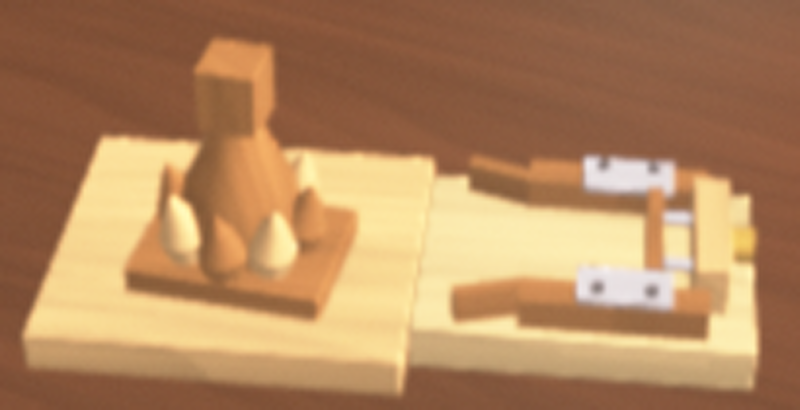

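The crops confirm it: the plywood jig has wooden rails, steel lips and an adjustable pad at crop-top (155,385), and the step lies against the board at (378,300). Next I'll turn corners into poses.

```bash
cat > h.py <<'E'
import numpy as np,pickle
def ray(cam,uv,z):
    R=np.array(cam["R"]);t=np.array(cam["t"]);C=-R.T@t
    d=R.T@np.array([(uv[0]-cam["cx"])/cam["fx"],(uv[1]-cam["cy"])/cam["fy"],1]);return C+d*(z-C[2])/d[2]
def tri(c1,u1,c2,u2):
    A=[];b=[]
    for c,u in((c1,u1),(c2,u2)):
        R=np.array(c["R"]);t=np.array(c["t"])
        n=((u[0]-c["cx"])/c["fx"],(u[1]-c["cy"])/c["fy"])
        for i in(0,1): A.append(R[i]-n[i]*R[2]); b.append(n[i]*t[2]-t[i])
    return np.linalg.lstsq(np.array(A),np.array(b),rcond=None)[0]
def fit2(local,world):
    L=np.array(local,float);W=np.array(world)[:,:2];l=L@[1,1j];w=W@[1,1j]
    r=np.vdot(l-l.mean(),w-w.mean());a=np.angle(r);o=w.mean()-np.exp(1j*a)*l.mean()
    res=abs(w-o-np.exp(1j*a)*l);return np.array([o.real,o.imag]),a,res
E
python3 - <<'E'
from h import *
d=pickle.load(open("d0.pkl","rb"));T,S=d["top"],d["scene"]
t=lambda u:np.array(u)/3.7+[210,160]-.36
s=lambda u:np.array(u)/3.9+[205,210]-.37
np.set_printoptions(precision=4,suppress=True)
pr=lambda n,f:print(n,f[0],round(f[1],4),f[2])
for n,C,f,B in(("top",T,t,[(322,155),(436,458),(768,328),(652,33)]),("scene",S,s,[(434,157),(405,368),(25,338),(103,136)])):
    # top: image up=+x ; jig +y = left of +y travel = -x -> lower
    o=[(-2,-100),(-2,100),(-222,100),(-222,-100)] if n=="top" else [(-2,100),(-2,-100),(-222,-100),(-222,100)]
    pr("board "+n,fit2(np.array(o)/1e3,[ray(C,f(u),.024) for u in B]))
pr("jig top",fit2(np.array([(200,-75),(200,75)])/1e3,[ray(T,t(u),.03) for u in((22,306),(107,540))]))
pr("jig scene",fit2(np.array([(200,75),(200,-75)])/1e3,[ray(S,s(u),.03) for u in((749,195),(756,355))]))
pr("base top",fit2(np.array([(60,-45),(-60,-45),(-60,45),(60,45)])/1e3,[ray(T,t(u),.042) for u in((416,161),(607,121),(638,264),(450,306))]))
pr("base scene",fit2(np.array([(60,-45),(-60,-45),(60,45)])/1e3,[ray(S,s(u),.042) for u in((318,302),(127,270),(357,210))]))
pr("block top",fit2(np.array([(18,-18),(-18,-18),(-18,18),(18,18)])/1e3,[ray(T,t(u),.171) for u in((512,149),(580,134),(591,208),(525,222))]))
pr("block scene",fit2(np.array([(18,-18),(-18,-18),(-18,18),(18,18)])/1e3,[ray(S,s(u),.171) for u in((253,80),(195,70),(215,38),(273,45))]))
for u in((133,322),(145,322),(185,445)): print("pad",ray(T,t(u),.056))
E
```

```text
board top [0.5251 0.0482] 1.9127 [0.0011 0.0002 0.0022 0.0013]
board scene [0.5244 0.0511] 1.9182 [0.0025 0.0034 0.0009 0.0019]
jig top [0.5254 0.049 ] 1.9155 [0.0004 0.0004]
jig scene [0.5252 0.0489] 1.9086 [0.0013 0.0013]
base top [ 0.5787 -0.0454] 1.7654 [0.0006 0.0005 0.0018 0.0016]
base scene [ 0.5791 -0.0432] 1.784 [0.0011 0.0026 0.0015]
block top [ 0.5796 -0.0451] 1.7331 [0.0011 0.0027 0.0015 0.0023]
block scene [ 0.5783 -0.0435] 1.7708 [0.001  0.0012 0.0012 0.0011]
pad [0.5159 0.1917 0.056 ]
pad [0.5158 0.1847 0.056 ]
pad [0.4429 0.1617 0.056 ]
```

The two views agree. The jig is at about (0.5253, 0.049) with yaw 1.914. The carving is at about (0.579, -0.0445) with yaw 1.77. The pad looks to be near jig x ≈ 132 mm, which I only take as a hint. I'll grip with the jaws across the travel direction, so closing them sets lateral position and yaw.

```bash
cat >> h.py <<'E'
from scipy.spatial.transform import Rotation as Rn
JO=np.array([.5253,.049,.03]);JY=1.914
JR=Rn.from_euler("z",JY)
def ori(yaw,pitch=0,flip=1):
    # carving z-up frame (yaw, nose-up pitch) -> tool frame pointing down, tool y along -flip*carving y
    c=Rn.from_euler("z",yaw)*Rn.from_euler("y",-pitch)
    return c*(Rn.from_matrix(np.array([[flip,0,0],[0,-flip,0],[0,0,-1]],float)))
E
python3 - <<'E'
from rig import *
from h import *
print(tcp_to_grasp)
for f in(1,-1):
    for p,y in(((.579,-.0445,.25),1.77),((.50,.12,.16),1.914)):
        print(f,solve_ik(np.array(p),ori(y,0,f).as_rotvec()))
E
```

```text
0.0187
1 [-2.09346910e-01  1.57000935e-01  1.39245147e+00 -4.44089210e-16
  1.59214025e+00 -4.08550584e-01]
1 [ 0.08562533  0.05948825  1.68312053  0.          1.39898388 -0.25757835]
-1 [-2.09346910e-01  1.57000935e-01  1.39245147e+00 -4.44089210e-16
  1.59214025e+00  2.73304207e+00]
-1 None
```

```bash
python3 - <<'E'
from rig import *
from h import *
q=ori(1.77).as_rotvec(); np.set_printoptions(precision=4,suppress=True)
move_to(np.array([.579,-.0445,.25]),q)
f0=get_state()["ft_force"]
z=.150-tcp_to_grasp
move_straight(np.array([.579,-.0445,z+.002]),vel=.12)
f1=get_state()["ft_force"]
gripper_to(0.3,40)
s=get_state();print(s["gripper_width"]);
gripper_to(0.0,60); wait(.2)
s=get_state();print(f0,f1,s["ft_force"],s["ft_torque"],s["gripper_width"],s["tool_pos"],s["clock"])
import cv2
a=snapshot("scene");cv2.imwrite("pics/g.png",cv2.resize(a["image"][150:320,200:420,::-1],None,fx=3.5,fy=3.5))
E
```

```text
0.4180074973012645
[ 0.018  -0.7853  0.6633] [0.0328 0.2487 0.5864] [-3.7144 -0.699   4.9931] [-0.029   0.5745  0.0426] 0.4147875101673256 [ 0.5789 -0.0445  0.1336] 4.4917
```

View pics/g.png

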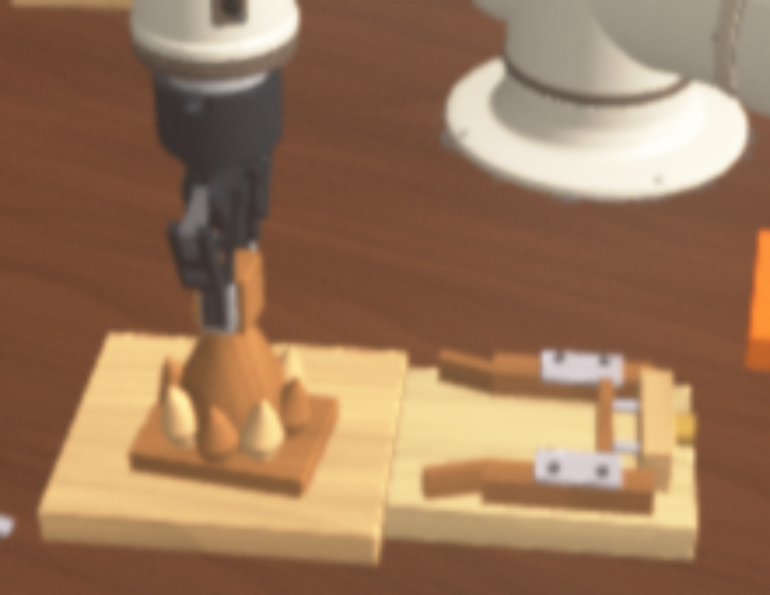

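The carving is gripped squarely (width 35 mm) and is still flat on the board. Next I'll tip the nose up about the tail edge, straighten the carving, and carry the nose over the step with the tail dragging.

```bash
cat >> h.py <<'E'
from rig import *
np.set_printoptions(precision=4,suppress=True)
ZB=-.006
OFF=np.array([0,0,.1336-.024])   # TCP in carving frame
def setc(x,y,z,yaw=0,pitch=0,vel=.05):
    o=ori(JY+yaw,pitch);c=Rn.from_euler("z",JY+yaw)*Rn.from_euler("y",-pitch)
    move_straight(JO+JR.apply([x,y,z])+c.apply(OFF),o.as_rotvec(),vel=vel)
def tail(xt,y,zt,yaw=0,pitch=0,vel=.05):  # place by tail edge
    c=Rn.from_euler("z",yaw)*Rn.from_euler("y",-pitch);p=np.array([xt,y,zt])+c.apply([.06,0,0])
    setc(*p,yaw,pitch,vel)
def ft():
    s=get_state();return np.r_[JR.inv().apply(s["ft_force"]),JR.inv().apply(s["ft_torque"])]
def rep(n=""): 
    s=get_state();print(n,"F/T jig",ft(),"tool jig",JR.inv().apply(s["tool_pos"]-JO),"t",round(s["clock"],2))
E
python3 - <<'E'
from h import *
s=get_state();p=JR.inv().apply(s["tool_pos"]-JO);print(p)
yaw=1.77-JY;x,y=p[:2]
c=Rn.from_euler("z",yaw);t=p*[1,1,0]+c.apply([-.06,0,0])
rep("start")
for k in(.03,.06,.1):
    tail(t[0],t[1],ZB,yaw,k,.03);rep(k)
# tail goes from t to x=-.108,y=0
tail(-.113,0,ZB,0,.1,.05);rep("over")
E
```

```text
[-0.1061 -0.019   0.1036]
start F/T jig [ 1.2277  3.2384  5.7594  0.5917 -0.2064 -0.0187] tool jig [-0.1061 -0.019   0.1036] t 4.54
0.03 F/T jig [ 1.9213 -0.1356  0.205  -0.2155 -0.2002  0.0381] tool jig [-0.1095 -0.0186  0.1052] t 4.83
0.06 F/T jig [ 1.5281 -0.2155 -2.0106 -0.2507 -0.0078  0.0957] tool jig [-0.1129 -0.0181  0.1069] t 5.1
0.1 F/T jig [ 0.8235  0.2276 -2.9059 -0.2099  0.1671  0.0147] tool jig [-0.1174 -0.0174  0.1089] t 5.42
over F/T jig [ 0.9658  0.7902 -4.7857 -0.0062  0.1097 -0.0098] tool jig [-0.0645 -0.0001  0.1091] t 6.68
```

```bash
python3 - <<'E'
from h import *
for k in(.085,.075,.067,.06,.054,.048,.042,.036):
    tail(-.113,0,ZB,0,k,.03);wait(.1);f=ft();rep(k)
    if f[2]>2: break
E
```

```text
0.085 F/T jig [ 0.3056 -0.4472 -5.1287 -0.0155  0.1373  0.002 ] tool jig [-0.0624 -0.      0.1083] t 7.03
0.075 F/T jig [-0.5851 -0.4609 -5.349   0.0194  0.1432  0.039 ] tool jig [-0.0613  0.      0.1078] t 7.38
0.067 F/T jig [ 0.3124  0.3226 -5.6735  0.0248  0.0574  0.072 ] tool jig [-0.0604 -0.      0.1074] t 7.73
0.06 F/T jig [ 1.0766  0.7029 -6.2205 -0.0103  0.0569  0.0275] tool jig [-0.0596 -0.      0.107 ] t 8.08
0.054 F/T jig [-0.5022  0.4342 -4.7584 -0.013   0.0582 -0.006 ] tool jig [-0.059   0.      0.1067] t 8.43
0.048 F/T jig [ 1.3807 -0.7991 -5.2916  0.0152  0.0952  0.0177] tool jig [-0.0583 -0.      0.1064] t 8.78
0.042 F/T jig [-2.6096  3.3186  2.1252  0.5196  0.2606  0.0671] tool jig [-0.0578 -0.0001  0.1064] t 9.13
```

```bash
python3 - <<'E'
from h import *
import cv2
a=snapshot("scene");cv2.imwrite("pics/k.png",cv2.resize(a["image"][210:310,210:400,::-1],None,fx=4.2,fy=4.2,interpolation=2))
E
```

```text
(no output)
```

View pics/k.png

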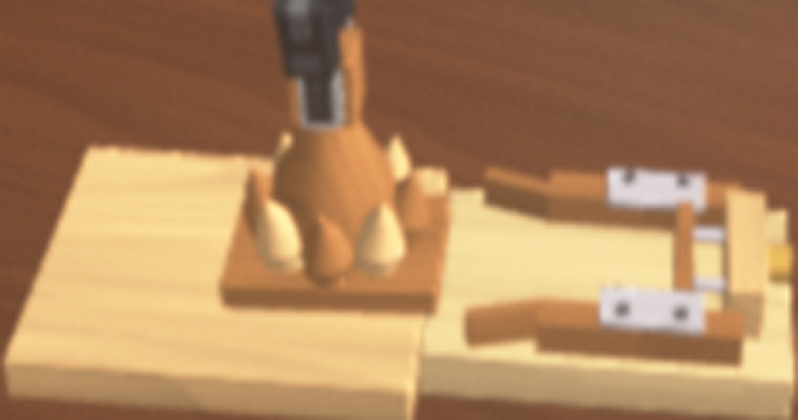

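The nose overlaps the step by about 7 mm and is square; it touched the plate at about 0.042 rad nose-up. The tail may still be hovering, so I'll advance a few mm and then lower the tail about the step edge until it bears too.

```bash
cat >> h.py <<'E'
def edge(a,ze,pitch,vel=.03):  # underside passes through step edge at height ze, origin a behind it
    c=Rn.from_euler("y",-pitch);setc(*(np.array([0,0,ze])-c.apply([a,0,0])),0,pitch,vel)
E
python3 - <<'E'
from h import *
# present: front edge height = ZB+.113*sin(.042)
ze=ZB+.113*np.sin(.042);print("ze",ze)
edge(.053,ze+.0015,.042);edge(.045,ze+.0015,.042)
rep("fwd")
for i in range(12):
    edge(.045,ze+.0015-.0003*(i+1),.042);wait(.08);f=ft();print(i,f)
    if f[2]>1: break
z=ze+.0015-.0003*(i+1)
for j in range(14):
    k=.042+.003*(j+1);edge(.045,z,k);wait(.08);f=ft();print(k,f)
    if f[2]>7: break
wait(.4);rep("end");print(z,k)
E
```

```text
ze -0.0012553952009375915
fwd F/T jig [-0.12   -0.0657 -5.4631  0.0408  0.0677 -0.0221] tool jig [-0.0493 -0.      0.1079] t 9.85
0 [ 0.3827  0.1155 -5.5774 -0.0205  0.1148  0.03  ]
1 [ 0.2432 -0.4316 -5.6859 -0.0419  0.0878 -0.04  ]
2 [-0.8511  0.0086 -5.2886  0.0034  0.0861 -0.0088]
3 [-0.5521  1.0061 -2.5364  0.2105  0.0836 -0.0214]
4 [-2.8641  3.7168  4.6727  0.5931  0.1935  0.1126]
0.045000000000000005 [-2.9151  4.2015  5.3715  0.7206  0.2001  0.1314]
0.048 [-1.5108  3.7965  7.0054  0.7375  0.2152  0.1921]
end F/T jig [-2.1945  3.5026  6.5628  0.7187  0.1805  0.1665] tool jig [-0.0504 -0.0001  0.1064] t 12.58
-0.0012553952009375913 0.048
```

Contact is certain at the front, but the tail is ambiguous and the grip carries a rolling moment. I'll unload and open the jaws slightly, so the carving settles by its own weight on the step and board, then regrip.

```bash
python3 - <<'E'
from h import *
edge(.045,-.0010,.048);rep("unl")
gripper_to(.55);wait(.4);rep("open")
import cv2
a=snapshot("scene");cv2.imwrite("pics/o.png",cv2.resize(a["image"][210:310,210:400,::-1],None,fx=4.2,fy=4.2,interpolation=2))
E
```

```text
unl F/T jig [-3.4338  3.0708  3.5665  0.5648  0.2918  0.093 ] tool jig [-0.0503 -0.      0.1064] t 12.83
open F/T jig [-0.9958  0.4531 -0.5842  0.1162  0.028  -0.0092] tool jig [-0.0502 -0.      0.1063] t 13.51
```

View pics/o.png

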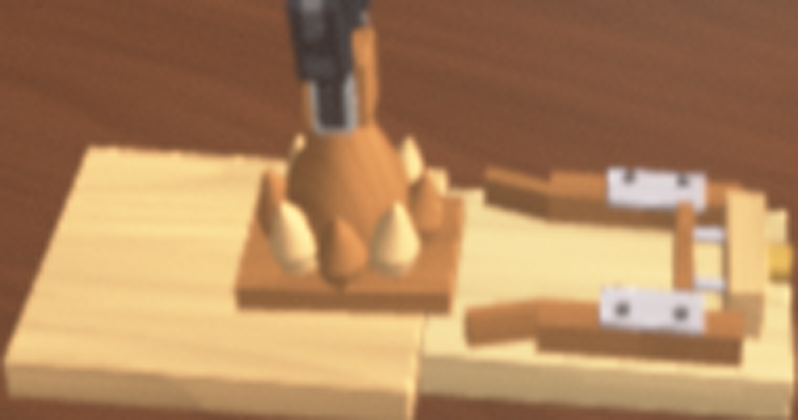

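The carving now rests freely with its nose about 15 mm onto the plate (front corner at (460,305), step at (425,315)) and its tail on the board. I'll regrip, level it about the nose, and slide it in flat in small steps, watching the forces.

```bash
python3 - <<'E'
from h import *
gripper_to(0,60);wait(.15);rep("grip")
# raise slightly then level
edge(.045,0.0,.048);rep("up")
setc(-.045,0,.0005,0,.0,.03);rep("flat")
x=-.045
while x<.0299:
    x+=.005;setc(x,0,.0005,vel=.05);f=ft();print(round(x,3),f)
    if f[0]<-6 or abs(f[1])>8: print("STOP");break
else:
    z=.0005
    for i in range(14):
        z-=.0002;setc(x,0,z,vel=.02);wait(.08);f=ft();print("z",round(z,4),f)
        if f[2]>-2.5: break
rep("end")
E
```

```text
grip F/T jig [ 0.6658  2.5076  4.282   0.4515 -0.0887  0.1043] tool jig [-0.0502  0.      0.1064] t 13.95
up F/T jig [ 0.2747  0.2176 -7.1876  0.0398  0.0838 -0.0028] tool jig [-0.0501  0.0001  0.1068] t 14.2
flat F/T jig [ 0.4054 -0.0728 -5.8156 -0.0323  0.0281 -0.0275] tool jig [-0.0445 -0.0001  0.1101] t 14.55
-0.04 [-0.4678  0.0964 -5.3921 -0.0425  0.0053  0.035 ]
-0.035 [-0.4484  0.1157 -5.3287  0.0636  0.0148 -0.0238]
-0.03 [ 0.5004 -0.2291 -5.3975  0.0232  0.0017 -0.0192]
-0.025 [ 0.1608  0.0114 -5.0629 -0.0042 -0.0533  0.0238]
-0.02 [ 0.3001  0.0735 -5.2773  0.0602  0.0511  0.0192]
-0.015 [ 0.1276 -0.7195 -5.4525 -0.0219 -0.0115  0.0211]
-0.01 [-0.6494  0.5437 -6.0961 -0.0059 -0.048  -0.0005]
-0.005 [ 0.7056  0.4497 -5.8294  0.042  -0.0195  0.007 ]
0.0 [ 0.0252  0.0954 -5.6396 -0.0745  0.0756 -0.0477]
0.005 [-0.8057  0.361  -7.3059 -0.027   0.0096 -0.0015]
0.01 [ 0.0687  0.5146 -6.0761 -0.0013  0.069  -0.0165]
0.015 [-0.021  -0.1061 -6.3369 -0.0583  0.0014 -0.0731]
0.02 [ 0.2282  0.6116 -5.9285 -0.0398 -0.0045 -0.0304]
0.025 [-1.3742  0.923  -5.7744 -0.0071  0.0204 -0.0147]
0.03 [ 0.6255 -1.0349 -5.6839 -0.0378 -0.0211 -0.0532]
z 0.0003 [-0.38    0.0937 -5.7228  0.0339  0.0095 -0.0593]
z 0.0001 [ 0.3719  0.2843 -6.391   0.0181  0.0121  0.038 ]
z -0.0001 [ 0.9318 -0.4195 -5.8302 -0.0166 -0.0176 -0.0206]
z -0.0003 [ 0.5716 -0.2498 -6.1829  0.026   0.032   0.03  ]
z -0.0005 [ 0.445  -0.2919 -6.5669 -0.003  -0.0181  0.0368]
z -0.0007 [ 0.5398  0.9188 -2.8303  0.1783 -0.1647 -0.0006]
z -0.0009 [ 1.4603  3.213   3.217   0.6564 -0.2426 -0.0428]
end F/T jig [ 1.4603  3.213   3.217   0.6564 -0.2426 -0.0428] tool jig [ 0.03  -0.     0.109] t 20.63
```

It is between the rails with no side load, and plate contact is at z ≈ -0.7 mm. Z stiffness is about 30 N/mm, so I'll feel for the pad in 0.25 mm steps under a firmer grip.

```bash
python3 - <<'E'
from h import *
z=-.0004
setc(.03,0,z);gripper_to(0,110);rep("grip110")
x=.03
ok=True
while x<.0569:
    x+=.003;setc(x,0,z,vel=.04);f=ft();print(round(x,4),f[:3])
    if f[0]<-4 or abs(f[1])>8: ok=False;print("STOP");break
while ok and x<.092 and get_state()["clock"]<55:
    x+=.00025;setc(x,0,z,vel=.02);f=ft()
    if f[0]<-2.5:
        wait(.1);f=ft();print("?",round(x,5),f)
        if f[0]<-3: break
rep("end %.5f"%x)
E
```

```text
grip110 F/T jig [ 0.7118  0.3842 -2.176   0.0114 -0.0597 -0.0176] tool jig [ 0.03   -0.      0.1091] t 21.1
0.033 [ 0.6249  0.4448 -3.4705]
0.036 [-0.3294  0.3702 -3.5998]
0.039 [ 0.646   0.4372 -4.9019]
0.042 [ 1.9605  0.8049 -3.5363]
0.045 [ 0.6024  0.6339 -3.1186]
0.048 [ 1.5875 -0.2567 -2.7858]
0.051 [ 1.1505  0.3556 -4.3705]
0.054 [ 2.0377  0.4587 -3.3039]
0.057 [ 1.0526  1.3838 -3.6642]
? 0.0755 [-4.2076  1.1898 -3.4758  0.0923  0.9646 -0.106 ]
end 0.07550 F/T jig [-4.2076  1.1898 -3.4758  0.0923  0.9646 -0.106 ] tool jig [ 0.0754 -0.      0.1092] t 41.95
```

```bash
python3 - <<'E'
from h import *
z=-.0004;x=.0755
m=lambda:np.mean([(wait(.03),ft())[1] for _ in range(4)],0)
for i in range(25):
    f=m();print(round(x,5),f)
    if f[0]<-9: break
    x+=.00012;setc(x,0,z,vel=.02)
wait(.6);print("hold",m());rep()
E
```

```text
0.0755 [-3.6962  0.6794 -4.0582  0.1333  0.9946 -0.0997]
0.07562 [-4.927   1.1206 -3.4256  0.1711  1.2252 -0.1359]
0.07574 [-5.1315  1.068  -3.3269  0.1881  1.3014 -0.1276]
0.07586 [-5.9127  1.3811 -2.8871  0.1893  1.3957 -0.1153]
0.07598 [-6.2534  1.2286 -2.7749  0.243   1.4919 -0.1629]
0.0761 [-6.335   1.4919 -2.4741  0.303   1.5826 -0.141 ]
0.07622 [-6.9511  1.7792 -2.6201  0.3076  1.7184 -0.1656]
0.07634 [-7.2775  1.5516 -2.0154  0.3188  1.798  -0.1663]
0.07646 [-8.4135  2.0977 -1.8569  0.3642  1.9067 -0.1864]
0.07658 [-8.7214  2.3022 -1.0693  0.3977  2.018  -0.1673]
0.0767 [-8.8733  2.2092 -1.0707  0.4405  2.1232 -0.1752]
0.07682 [-9.6288  2.2994 -1.0649  0.4594  2.2134 -0.1869]
hold [-9.4991  2.4041 -0.7017  0.4749  2.2019 -0.2021]
 F/T jig [-8.695   2.2376 -0.9496  0.4939  2.156  -0.2016] tool jig [ 0.0762 -0.      0.1095] t 47.03
```

It has been pressed at about 9.5 N for over half a second. Now I'll unload, release and retreat.

```bash
python3 - <<'E'
from h import *
import cv2
setc(.0754,0,-.0006,vel=.02);rep("unload")
gripper_to(.8);rep("open")
s=get_state();p=s["tool_pos"].copy();p[2]+=.12;move_straight(p,vel=.12)
move_to(np.array([.36,-.20,.30]),ori(JY).as_rotvec());rep("away")
d=snapshot("top");e=snapshot("scene");pickle.dump((d,e),open("d1.pkl","wb"))
a=cv2.resize(d["image"][180:320,205:345,::-1],None,fx=4,fy=4,interpolation=2)[:, :400*2]
b=cv2.resize(e["image"][200:320,290:410,::-1],(560,560),interpolation=2)
cv2.imwrite("pics/fin.png",cv2.resize(np.hstack([a,b]),(800,400)))
E
```

```text
unload F/T jig [-5.154   1.698  -0.3074  0.3819  1.1178 -0.0707] tool jig [ 0.0754 -0.      0.1091] t 47.28
open F/T jig [ 0.4351  0.3779  0.31    0.0175 -0.0298 -0.0242] tool jig [ 0.0755 -0.0001  0.1091] t 47.71
away F/T jig [-0.0248 -0.2075  0.2227  0.0417  0.0091 -0.0132] tool jig [-0.1785  0.2389  0.2698] t 50.18
```

View pics/fin.png

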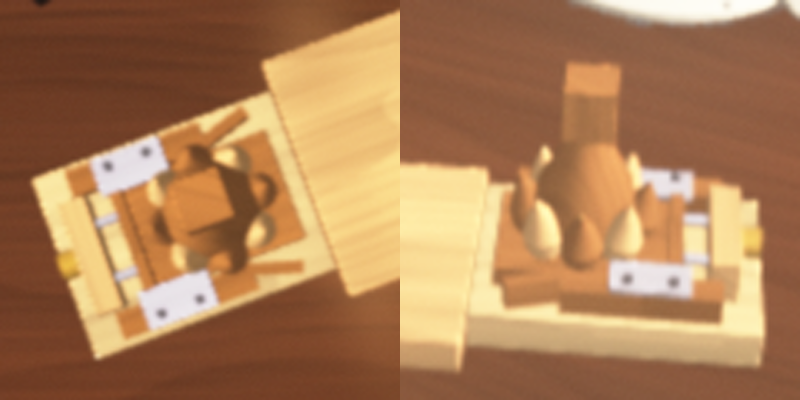

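The carving sits flat under both lips against the pad, with its tail edge parallel to the step and the arm clear.

```bash
python3 -c "
from rig import *
hand_in();print(get_state()['clock'])"
```

```text
the job is handed in; nothing more can be done
the job is handed in; nothing more can be done
```

The carving is home in the jig, flat against the end stop's pad, and the job was handed in at about 50 s of the 72 s; no verdict came back.

- **Over the step:** I gripped the waste block and tipped the nose up about 0.1 rad. I then set the nose about 15 mm onto the plate. The first attempt to bear on both ends was unclear: the front was in contact but the tail was doubtful. I opened the jaws slightly so the carving settled under its own weight on step and board, then regripped.
- **Into the jig:** It slid in flat between the rails with almost no side load. I felt the pad in 0.25 mm steps and met it with the carving at jig x of about 75.5 mm (by tool position). The first picture had suggested about 72 mm.
- **Pressing home:** I pressed at about 9.5 N for over half a second, then unloaded, opened and retreated.

**Last checks:** After release the wrist force was near zero and the arm was clear. In the last picture the carving is under both lips against the pad, and its tail edge looks parallel to the step within about 1 degree. That squareness is a rough pixel estimate. Final tilt was judged by eye only, and I did not measure the bystanders afterwards; nothing suggested contact with them.

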